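# Angle a long strut channel out of a half-covered stock bin

### The job

Take the long metal strut channel out of the half-covered blue stock bin: it is longer than the opening, so raise its free end and draw it out diagonally, gently, without forcing it against the cover. Finish holding it in the gripper, steady and level, about 10 cm clear above the top of the bin; do not put it down or let go. Leave the short offcut, the carton and the white tub where they are.

Things in the scene. Friction and masses are not known exactly. Their poses are not given: they have to be found in the camera images.
- bin: Blue plastic stock bin fixed to the bench, 180 (x) x 290 (y) mm outside, inside 170 x 280 mm, walls 5 mm, floor 6 mm thick (inner floor at z = 6 mm). Origin at the centre of its underside, z up, y along its length. Side walls and +y end wall 76 mm high; -y end wall (the open end) 68 mm. Its +y part is covered, its -y part open.
- cover: Flat blue cover fixed on the bin, 180 (x) x 120 (y) mm, 4 mm thick, origin at the centre of its underside, axes as the bin's. It closes the bin from y = +25 to +145 mm in the bin's frame; underside 76 mm, top 80 mm above the bench.
- bin_mouth (a point): Centre of the bin's open mouth, 76 mm above the bin's underside, axes as the bin's. The mouth is 170 mm wide (x) and 165 mm long (y), from the inner face of the -y end wall to the cover's edge.
- channel: Long aluminium strut channel, a U open at the top with slots in its web: 260 (along its y) x 41 (x) x 21 mm high, sides 3 mm thick, 0.15 to 0.31 kg. Origin at the centre of its underside. Starts loose, flat on the bin's floor, its y along the bin's y within 2.5 degrees, its -y end in the open mouth 4 to 16 mm from the -y end wall, its +y end under the cover.
- channel_end_a (a point): Centre of the channel's -y end face (its free end, in the mouth at the start), 10.5 mm above its underside.
- channel_end_b (a point): Centre of the channel's +y end face (under the cover at the start), 10.5 mm above its underside.
- offcut: Bystander: short piece of the same channel, 110 x 41 x 21 mm, lying on the bench. Origin at the centre of its underside.
- carton: Bystander: small cardboard carton, 80 x 110 x 65 mm, on the bench. Origin at the centre of its underside.
- tub: Bystander: white plastic tub, 90 mm across, 80 mm high, on the bench. Origin at the centre of its underside.

How it is judged:
On the way:
1. The channel slants through the mouth: its free end is above the bin's end wall while its other end is still under the cover (z of channel_end_a in the frame of bin above 0.085 m and z of channel_end_b in the frame of bin below 0.07 m and y of channel_end_b in the frame of bin above 0.03 m), for 0.1 s.
At the end, for the whole second after the job is handed in: The channel is gripped by the fingers and touches nothing of the bin, both its ends at least 60 mm above the bin's cover (end centres above 140 mm over the bench), upright and level within 15 degrees, and steady (below 30 mm/s and 0.2 rad/s) (height (world z) of each of channel_end_a, channel_end_b above 0.14 m and angle between channel's own z axis and vertical below 0.26 rad and contact force between channel and the fingers above 2 N and contact force between channel and bin below 0.1 N and linear speed of channel below 0.03 m/s and angular speed of channel below 0.2 rad/s); the arm keeps its last pose, push and grip.
It fails at once if the channel is forced against the cover (over 25 N) (contact force between channel and cover above 25 N).
It fails at once if the offcut is moved more than 30 mm (distance of offcut from where it was at the start of the episode above 0.03 m).
It fails at once if the carton is moved more than 30 mm (distance of carton from where it was at the start of the episode above 0.03 m).
It fails at once if the tub is moved more than 30 mm (distance of tub from where it was at the start of the episode above 0.03 m).
It also fails if it takes over 40 s, if anything falls off the work surface, if the arm or the gripper's body presses on something with over 40 N, if the wrist force passes 120 N, or if a joint passes its speed limit or range.

### The arm

A 6-joint arm with a two-finger parallel gripper is mounted at the origin on the work surface. World frame = base frame: x ahead of the robot, y to its left, z up, the work surface at z = 0. Lengths are in m, angles in rad, forces in N, time in s.
With the tool pointing down it reaches from about 0.35 to 0.775 m from the base axis. Payload 7.3 kg.
Tool frame: the origin (TCP) lies at the very end of the fingers, on their centre line; the grasp point (between the pads) lies grip_point_offset behind it (grip_point_offset is the distance from the TCP to the grasp point, in m); z points along the fingers, y is the direction in which the jaws open and shut (so a half turn about z gives the same grasp; the last joint's range is limited). The gripper opens to 92 mm and grips with 3 to 60 N. Pads are 19 mm wide; open, the fingers measure 130 mm over their backs; the gripper's body (75 mm by 190 mm) begins 47 mm behind the grasp point.
Start: joints at [0.957, 0.342, 1.524, -0, 1.275, -0.146], TCP at [0.237, 0.469, 0.227] pointing down, gripper open.
Joint ranges: [-2.53, 2.53], [-0.77, 2.02], [0.04, 2.7], [-1, 4.14], [0.28, 2.66], [-3.11, 3.11]. Speed limits (rad/s): [2.57, 2.57, 3.14, 3.14, 3.14, 3.14].

### API

Orientations are given as [roll, pitch, yaw] about the fixed x, y, z axes, in that order (R = Rz(yaw) Ry(pitch) Rx(roll)).
In Python, from cell import * gives the robot as it stands.
- The arm moves only by the shell command python3 -m inch 'ROWS' [OPENING] [FORCE]. ROWS is JSON, a list that holds one entry, the list of rows, each a list of 4 numbers: the shift along the tool's x, y, z in mm, then the turn about the tool's z in rad. In form: [[[x, y, z, roll], ...]]. A call has 1 to 10 rows; each row shifts and turns the commanded pose from where the row before left it, along the tool's axes as they then stand; what a row does not reach is not made up. A row lasts 1/8 s, in which the tool goes at most 62.5 mm and 10.7 degrees, less where a joint would pass 70% of its speed; a pose out of reach is approached as far as the arm can. A call with a gripper value outside its range is refused whole. OPENING is the closure, from -1 (fully open) to 1 (shut), set as the call begins (- or left out, the last holds). The fingers move at their own pace and stop on an object; FORCE is the grip in N (left out, the last holds). Time passes only in rows, so rows that do not move let the fingers close. It gives the time, the measured TCP pose, the force and the opening at its end, in the units of the state.
- observe(): the state, without advancing time (a new reading comes with each control period).
- read_camera(name): name is "side" or "top"; returns a dict with "img" (480x640x3 uint8, blue, green, red), "fx", "fy", "cx", "cy" (pixels), "k1" (the pictures are not rectified: a ray, as slopes to the right and down, at radius r is drawn at 1 + k1 r^2 times it, then the intrinsics apply), "eye" and "rotation" of the camera in the world. Camera axes: x right, y down, z forward; pixel columns grow to the right and rows downward; lengths in m; the calibration is good to about 2 mm. A picture is of the moment at which its call begins. There is no depth.
- hand_in(): hands the job in, once; it reports no verdict.
Trained networks look in the newest picture that a camera, given by its name, has taken for a name from the list of things; names that differ only in an ending like _2 or _b are one class to them, and where a whole thing is asked for, a point or a joint stands for the part that bears it (a point fixed in the world has none). Each returns a list of dicts, best first, with "conf" (0 to 1); they miss things now and then, are a little off and sometimes report something else, mostly with a low value. They report only what shows in the picture. A call takes as long as a camera call.
- boxes_of(camera, label): "at" ([row, column] in pixels, amid what is visible of it).
- place_of(camera, label): "at" ([row, column] in pixels: a listed point, or the origin of a listed thing).
The state is a dict: "time": time; "qpos": joint angles; "qvel": joint speeds; "joint_efforts": joint torques, N m; "tool_pos": TCP position; "tool_rot": TCP orientation; "contact_force": force on the tool from outside, world axes, zero at the start; "torque": the same for the moment, N m; "opening": finger opening in m.
Only numpy, scipy, OpenCV 4.12 (cv2) and the standard library are available. Lean on these libraries where they do the work, as an engineer would, in place of code of your own. Each camera call takes 0.05 s, during which the arm holds its last target. There are 200 camera calls.

## Working session

There is one attempt and no reset: what is moved stays moved. The work goes in short steps, Python scripts to look and compute and a shell command to move; the robot and the scene stay as the last step left them, time stands still between calls to the robot, and variables do not carry over. Pictures are saved under pics/ and viewed, about 8 in all and at most 12, crops included, and the job is handed in when it is done.

```bash
mkdir -p pics; ls; cat > h.py <<'E'
from cell import *
import numpy as np, cv2
def ray(c,at):
    u=(at[1]-c["cx"])/c["fx"]; v=(at[0]-c["cy"])/c["fy"]
    x,y=u,v
    for _ in range(20):
        s=1+c["k1"]*(x*x+y*y); x,y=u/s,v/s
    return np.array(c["eye"]),np.array(c["rotation"])@np.array([x,y,1.])
def onz(c,at,z):
    e,d=ray(c,at); return e+d*(z-e[2])/d[2]
def proj(c,p):
    q=np.array(c["rotation"]).T@(np.array(p)-c["eye"]); x,y=q[:2]/q[2]; s=1+c["k1"]*(x*x+y*y)
    return [c["cy"]+c["fy"]*y*s, c["cx"]+c["fx"]*x*s]
E
python3 - <<'E'
from h import *
s=observe(); print({k:np.round(v,3) if not isinstance(v,dict) else v for k,v in s.items()})
try: print(grip_point_offset)
except Exception as e: print(e)
for n in ["top","side"]:
    c=read_camera(n); cv2.imwrite(f"pics/{n}0.png",c["img"])
    print(n,c["eye"],np.round(c["rotation"],3).tolist(),c["fx"],c["k1"])
    for l,z in [("bin",0),("bin_mouth",.076),("cover",.076),("channel",.006),("channel_end_a",.0165),("offcut",0),("carton",0),("tub",0)]:
        for r in place_of(n,l)[:2]: print(l,np.round(r["at"],1),round(r["conf"],2),np.round(onz(c,r["at"],z),4))
E
```

```text
pics
{'time': np.float64(0.0), 'qpos': array([ 0.957,  0.343,  1.525, -0.   ,  1.275, -0.146]), 'qvel': array([-0.   , -0.001,  0.001,  0.001, -0.001,  0.001]), 'joint_efforts': array([ 3.0000e-03, -4.3124e+01, -2.4422e+01,  7.2000e-02,  5.6000e-02,
       -0.0000e+00]), 'tool_pos': array([0.236, 0.468, 0.226]), 'tool_rot': array([-3.14 , -0.   ,  2.674]), 'contact_force': array([ 0.57 ,  0.112, -0.026]), 'torque': array([ 0.042, -0.049, -0.032]), 'opening': np.float64(0.092)}
0.0188
top [0.43861197 0.02524457 1.00810041] [-3.025, -0.009, -1.546] 452.60697029968827 -0.0759885961616607Traceback (most recent call last):
  File "<stdin>", line 9, in <module>
  File "h.py", line 10, in onz
    e,d=ray(c,at); return e+d*(z-e[2])/d[2]
                                       ~^^^
IndexError: invalid index to scalar variable.
```

```bash
cat > fix.py <<'E'
s=open('h.py').read()
s=s.replace('np.array(c["rotation"])','RM(c["rotation"])').replace('import numpy as np, cv2','import numpy as np, cv2\nfrom scipy.spatial.transform import Rotation as Ro\ndef RM(r): return Ro.from_euler("xyz",r).as_matrix()')
open('h.py','w').write(s)
E
python3 fix.py
python3 - <<'E'
from h import *
for n in ["top","side"]:
    c=read_camera(n); cv2.imwrite(f"pics/{n}0.png",c["img"])
    print(n,np.round(c["eye"],3),np.round(c["rotation"],3))
    for l,z in [("bin",0),("bin_mouth",.076),("cover",.076),("channel",.006),("channel_end_a",.0165),("offcut",0),("carton",0),("tub",0)]:
        for r in place_of(n,l)[:2]: print(l,np.round(r["at"],1),round(r["conf"],2),np.round(onz(c,r["at"],z),4))
E
```

```text
top [0.439 0.025 1.008] [-3.025 -0.009 -1.546]
bin [221.2 305.5] 0.8 [0.5957 0.0573 0.    ]
bin [208.9 329.3] 0.49 [0.6253 0.0043 0.    ]
channel_end_a [204.4 358.8] 0.82 [ 0.6341 -0.0609  0.0165]
offcut [295.  494.4] 0.59 [ 0.4397 -0.371   0.    ]
carton [213.2 478.5] 0.95 [ 0.6249 -0.3371  0.    ]
tub [251.8 132.8] 0.77 [0.5163 0.4455 0.    ]
side [ 0.037 -0.808  0.742] [-2.185  0.023 -0.55 ]
bin [241.8 343. ] 0.57 [0.5931 0.0599 0.    ]
bin_mouth [222.8 364.4] 0.64 [0.6142 0.0051 0.076 ]
cover [203.3 315. ] 0.7 [0.565  0.1355 0.076 ]
channel [239.5 344.4] 0.58 [0.5963 0.0588 0.006 ]
offcut [392.1 405.2] 0.85 [ 0.4449 -0.3633  0.    ]
carton [341.9 474.8] 0.81 [ 0.625  -0.3425 -0.    ]
tub [184.7 245.7] 0.95 [0.5153 0.4343 0.    ]
```

View pics/top0.png

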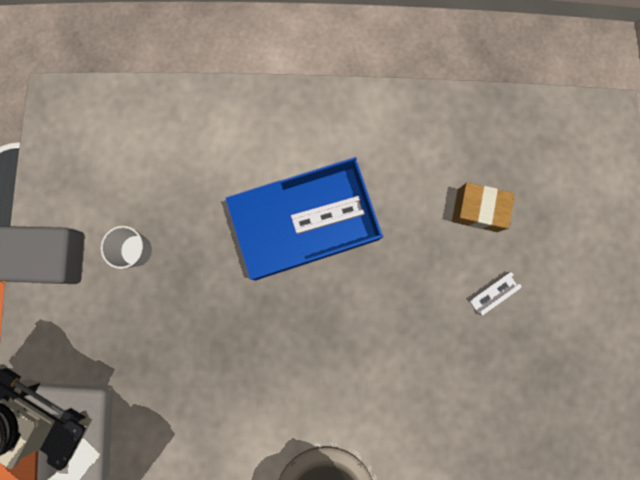

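View pics/side0.png

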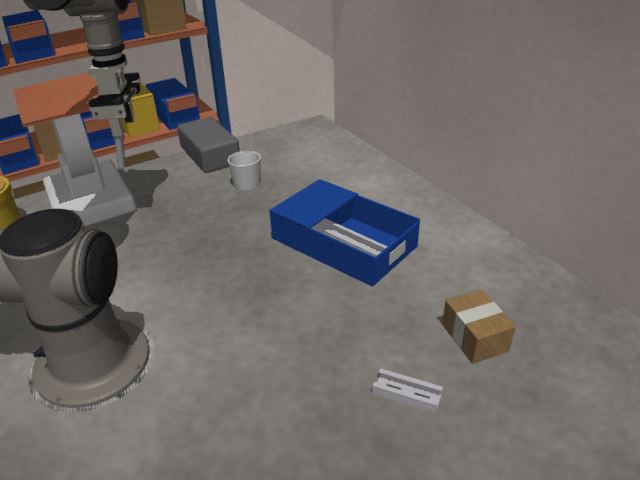

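```bash
python3 - <<'E'
import cv2
i=cv2.imread("pics/top0.png")[150:285,220:390]
cv2.imwrite("pics/crop0.png",cv2.resize(i,None,fx=4.4,fy=4.4,interpolation=cv2.INTER_CUBIC))
E
```

```text
(no output)
```

View pics/crop0.png

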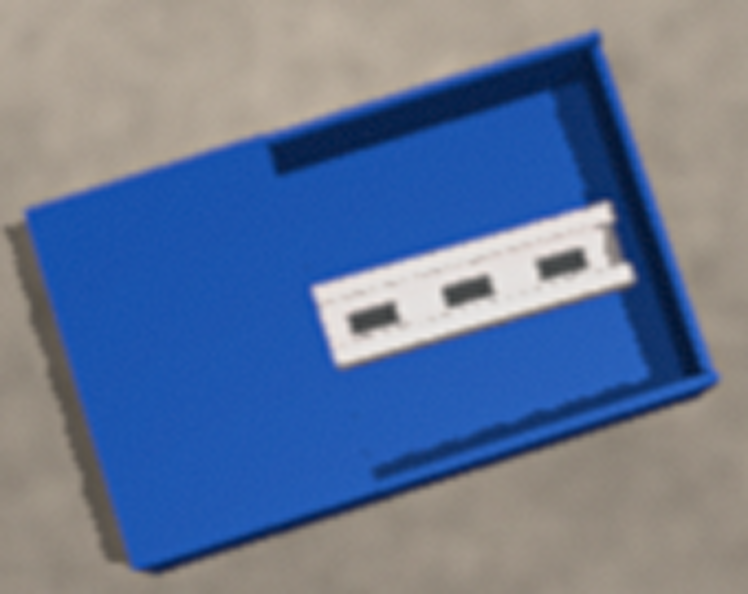

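```bash
python3 - <<'E'
from h import *
from scipy.optimize import least_squares
c=read_camera("top")
P=lambda u,v,z: onz(c,[150+(v+.5)/4.4-.5,220+(u+.5)/4.4-.5],z)[:2]
B=[((28,210),.08,(90,145)),((135,570),.08,(-90,145)),((598,32),.076,(90,-145)),((717,380),.076,(-90,-145))]
W=[P(*p,z) for p,z,_ in B]
f=lambda q:np.concatenate([q[:2]+np.array([[np.cos(q[2]),-np.sin(q[2])],[np.sin(q[2]),np.cos(q[2])]])@(np.array(b[2])/1000)-w for b,w in zip(B,W)])
r=least_squares(f,[.6,.06,.3]);q=r.x
print("bin",q,"res mm",np.round(r.fun*1000,1))
R=np.array([[np.cos(q[2]),-np.sin(q[2])],[np.sin(q[2]),np.cos(q[2])]])
C=[P(*p,.027) for p in [(610,203),(634,280),(313,287),(338,367)]]
for x in C: print(x, R.T@(x-q[:2]))
m=(C[0]+C[1])/2; n=(C[2]+C[3])/2; d=(n-m)/np.linalg.norm(n-m)
print("a",m,"dir",d,"yaw",np.arctan2(-d[0],d[1]),"width",np.linalg.norm(C[0]-C[1]))
for g in (.085,.09,.1,.13): print(g,m+g*d, R.T@(m+g*d-q[:2]))
E
```

```text
bin [0.59303597 0.05832048 0.33944839] res mm [ 0.1  2.4 -0.7  0.8  1.2 -1.1 -0.6 -2.2]
[ 0.65149702 -0.05846594] [ 0.01623914 -0.12958802]
[ 0.61257289 -0.07104912] [-0.0246537  -0.12849272]
[0.60482785 0.08922959] [0.02141073 0.02521908]
[0.56490129 0.07548928] [-0.02081263  0.02555704]
a [ 0.63203495 -0.06475753] dir [-0.30532147  0.95224934] yaw 0.3102759973151269 width 0.04090750969223379
0.085 [0.60608263 0.01618366] [-0.00172798 -0.04407654]
0.09 [0.60455602 0.02094491] [-0.00158214 -0.03907866]
0.1 [0.60150281 0.0304674 ] [-0.00129045 -0.02908292]
0.13 [0.59234316 0.05903488] [-0.00041541  0.00090432]
```

```bash
python3 -m inch '[[[0,0,0,0.132],[0,0,0,0.132],[0,0,0,0.132],[0,0,0,0.132],[0,0,0,0.132],[0,0,0,0.133],[0,0,0,0]]]' -1; python3 -m inch '[[[-45,18,0,0],[-45,18,0,0],[-45,18,0,0],[-45,18,0,0],[-45,18,0,0],[-45,18,0,0],[-45,18,0,0],[-45,18,0,0],[-45,18,0,0],[-45,18,0,0]]]'
```

```text
time: 1.92
tool_pos: [0.2367, 0.4686, 0.2267]
tool_rot: [3.142, -0.0, 1.882]
contact_force: [-0.5, 0.6, -0.1]
opening: 0.0916
time: 3.18
tool_pos: [0.5463, 0.0936, 0.2268]
tool_rot: [3.141, -0.0, 1.884]
contact_force: [0.5, 0.3, -0.2]
opening: 0.0919
```

```bash
python3 -m inch '[[[-43.5,16.5,0,0],[-43.5,16.5,0,0],[0,0,50,0],[0,0,50,0],[0,0,40,0],[0,0,25,0],[0,0,12,0],[0,0,0,0],[0,0,0,0]]]'
python3 - <<'E'
from h import *
c=read_camera("side"); print(observe()["tool_pos"])
i=c["img"][150:300,240:440]; cv2.imwrite("pics/s1.png",cv2.resize(i,None,fx=3.9,fy=3.9,interpolation=cv2.INTER_CUBIC))
E
```

```text
time: 4.3
tool_pos: [0.6043, 0.0221, 0.051]
tool_rot: [3.139, 0.001, 1.881]
contact_force: [0.4, 0.5, 0.6]
opening: 0.0919
[0.60428357 0.02218918 0.0511095 ]
```

View pics/s1.png

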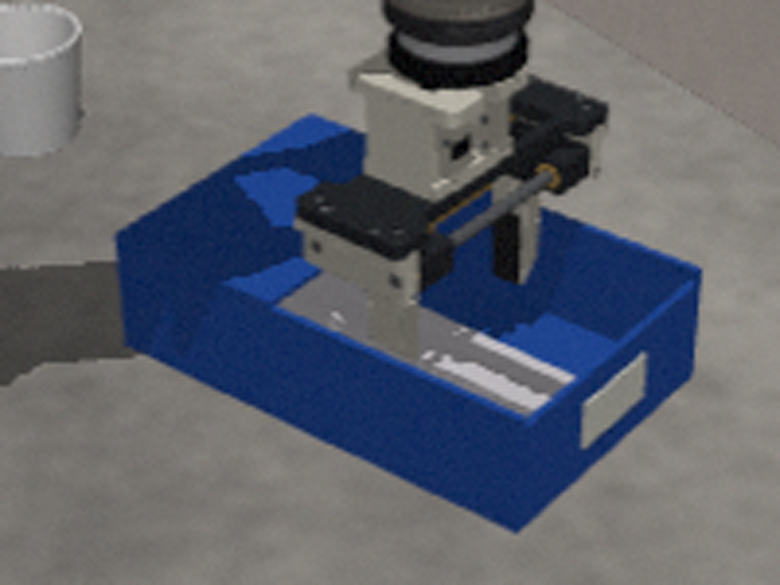

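The jaws straddle the channel and clear the walls, with the fingers at crop positions (395,330) and (515,235). I'll go down and close softly.

```bash
python3 -m inch '[[[0,0,15,0],[0,0,12,0],[0,0,9,0],[0,0,0,0],[0,0,0,0]]]'; python3 -m inch '[[[0,0,0,0],[0,0,0,0],[0,0,0,0],[0,0,0,0],[0,0,0,0],[0,0,0,0],[0,0,0,0],[0,0,0,0]]]' 1 6
```

```text
time: 4.97
tool_pos: [0.6036, 0.0222, 0.0138]
tool_rot: [3.141, 0.0, 1.881]
contact_force: [-0.6, 0.7, 0.8]
opening: 0.0915
time: 5.98
tool_pos: [0.6035, 0.0222, 0.0138]
tool_rot: [3.141, 0.0, 1.881]
contact_force: [0.5, 0.4, -0.5]
opening: 0.0408
```

```bash
python3 -m inch '[[[0,0,-5,0],[0,0,-5,0],[0,0,-5,0],[0,0,-5,0],[0,0,-5,0],[0,0,0,0],[0,0,0,0]]]'
python3 - <<'E'
from h import *
c=read_camera("side")
i=c["img"][150:300,240:440]; cv2.imwrite("pics/s2.png",cv2.resize(i,None,fx=3.9,fy=3.9,interpolation=cv2.INTER_CUBIC))
print(place_of("side","channel_end_a"))
print(read_camera("top")["fx"],place_of("top","channel_end_a"))
E
```

```text
time: 6.85
tool_pos: [0.6035, 0.0222, 0.0387]
tool_rot: [3.141, 0.0, 1.881]
contact_force: [0.3, 0.0, -0.3]
opening: 0.041
[{'at': [242.7, 387.4], 'conf': 0.87}]
452.60697029968827 []
```

View pics/s2.png

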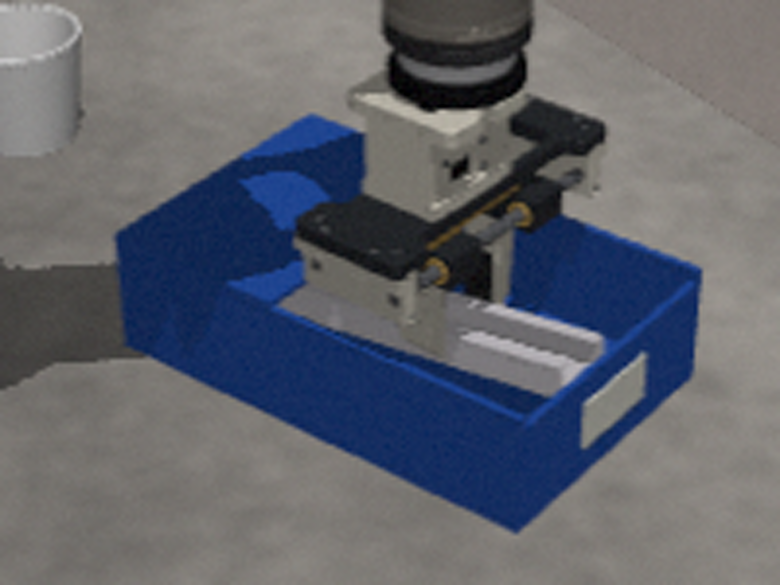

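```bash
cat >> h.py <<'E'
def enda(at,c,tp,yaw=1.881):
    "point of the ray in the vertical plane through the tool along tool x; returns (x along -tool x .. , z)"
    e,d=ray(c,at); n=np.array([np.sin(yaw),-np.cos(yaw),0])
    p=e+d*(n@(np.array(tp)-e))/(n@d)
    return -(p-tp)[:2]@[np.cos(yaw),np.sin(yaw)],p[2]
E
python3 - <<'E'
from h import *
c=read_camera("side"); t=observe()["tool_pos"]
print(enda([242.7,387.4],c,t))
print([enda(r["at"],c,t) for r in place_of("side","channel_end_a")])
E
```

```text
(np.float64(0.0860739197951605), np.float64(0.055110176263342026))
[(np.float64(0.09642770146941107), np.float64(0.06217043455867677)), (np.float64(-0.0448930232998747), np.float64(0.028401853466696214))]
```

```bash
python3 -m inch '[[[0,0,-5,0],[0,0,-5,0],[0,0,-3,0],[0,0,0,0],[0,0,0,0]]]'; python3 -m inch '[[[0,0,0,0],[0,0,0,0],[0,0,0,0],[0,0,0,0]]]' 1 50
python3 - <<'E'
from h import *
c=read_camera("side"); t=observe()["tool_pos"]
for r in place_of("side","channel_end_a"): print(r["conf"],enda(r["at"],c,t))
E
python3 -m inch '[[[0,0,-5,0],[0,0,-5,0],[0,0,-4,0],[0,0,0,0],[0,0,0,0]]]'
python3 - <<'E'
from h import *
c=read_camera("side"); t=observe()["tool_pos"]
for r in place_of("side","channel_end_a"): print(r["conf"],enda(r["at"],c,t))
i=c["img"][150:300,240:440]; cv2.imwrite("pics/s3.png",cv2.resize(i,None,fx=3.9,fy=3.9,interpolation=cv2.INTER_CUBIC))
E
```

```text
time: 7.78
tool_pos: [0.6035, 0.0222, 0.0518]
tool_rot: [3.141, -0.0, 1.881]
contact_force: [-0.1, -0.0, -1.4]
opening: 0.0409
time: 8.28
tool_pos: [0.6034, 0.0222, 0.0517]
tool_rot: [-3.142, -0.0, 1.881]
contact_force: [0.1, 0.1, -0.9]
opening: 0.0403
0.55 (np.float64(0.09030389149082231), np.float64(0.07482699515054236))
0.54 (np.float64(-0.03173653659232464), np.float64(0.041560709359717896))
time: 9.0
tool_pos: [0.6033, 0.0222, 0.0657]
tool_rot: [-3.142, -0.0, 1.881]
contact_force: [-0.9, 0.6, -1.8]
opening: 0.0407
0.9 (np.float64(0.09352811613053758), np.float64(0.08992817361586192))
```

View pics/s3.png

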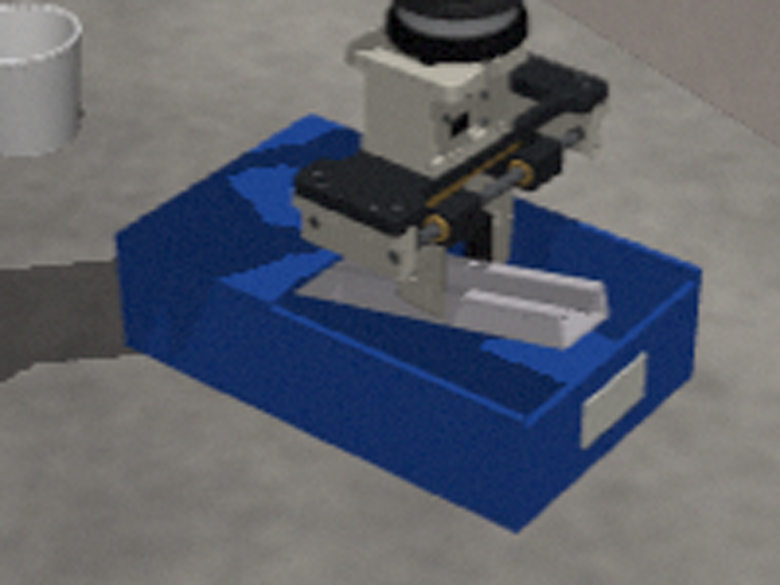

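```bash
python3 -m inch '[[[-8,0,-1.8,0],[-10,0,-2.3,0],[-10,0,-2.3,0],[-10,0,-2.3,0],[-10,0,-2.3,0],[-2,0,-0.5,0],[0,0,0,0]]]'
python3 - <<'E'
from h import *
c=read_camera("side"); t=observe()["tool_pos"]
for r in place_of("side","channel_end_a"): print(r["conf"],enda(r["at"],c,t))
E
python3 -m inch '[[[-10,0,-2.3,0],[-12,0,-2.8,0],[-15,0,-3.4,0],[-15,0,-3.4,0],[-15,0,-3.4,0],[-13,0,-3,0],[0,0,0,0],[0,0,0,0]]]'
python3 - <<'E'
from h import *
c=read_camera("side"); t=observe()["tool_pos"]
for l in("channel_end_a","channel_end_b"):
  for r in place_of("side",l): print(r["conf"],enda(r["at"],c,t))
i=c["img"][130:310,240:480]; cv2.imwrite("pics/s4.png",cv2.resize(i,None,fx=3.3,fy=3.3,interpolation=cv2.INTER_CUBIC))
E
```

```text
time: 9.98
tool_pos: [0.6186, -0.0255, 0.0772]
tool_rot: [-3.142, -0.0, 1.881]
contact_force: [-0.6, 0.3, -2.5]
opening: 0.0403
0.59 (np.float64(-0.15749867920306815), np.float64(0.04298283516674739))
0.56 (np.float64(0.09187996526249295), np.float64(0.10332176421925265))
time: 11.08
tool_pos: [0.6428, -0.1013, 0.0953]
tool_rot: [-3.141, -0.001, 1.881]
contact_force: [0.2, 0.5, -2.2]
opening: 0.0402
0.96 (np.float64(-0.16177824547115552), np.float64(0.060759871065030335))
0.63 (np.float64(0.09149856207112002), np.float64(0.11892042168311423))
0.96 (np.float64(-0.16177824547115552), np.float64(0.060759871065030335))
0.63 (np.float64(0.09149856207112002), np.float64(0.11892042168311423))
```

View pics/s4.png

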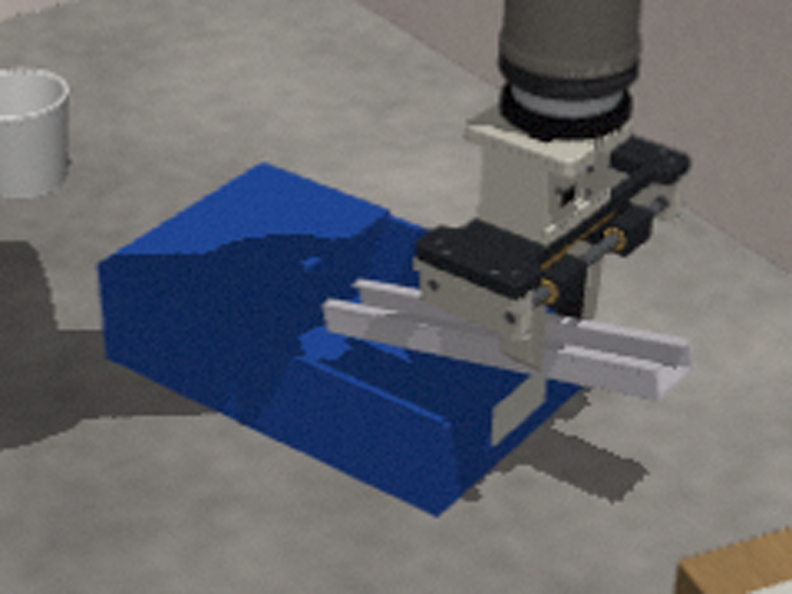

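```bash
python3 -m inch '[[[0,0,-8,0],[0,0,-13,0],[0,0,-14,0],[0,0,-10,0],[0,0,0,0]]]'; python3 -m inch '[[[10,0,0,0],[18,0,0,0],[18,0,0,0],[18,0,0,0],[11,0,0,0],[0,0,0,0],[0,0,5,0],[0,0,5,0],[0,0,0,0],[0,0,0,0]]]'
python3 - <<'E'
from h import *
c=read_camera("side"); t=observe()["tool_pos"]; print(t)
for r in place_of("side","channel_end_b"): print(r["conf"],enda(r["at"],c,t))
E
```

```text
time: 11.85
tool_pos: [0.6436, -0.1018, 0.142]
tool_rot: [3.139, 0.001, 1.881]
contact_force: [-0.4, 0.0, -1.7]
opening: 0.0402
time: 13.1
tool_pos: [0.6202, -0.0305, 0.1304]
tool_rot: [-3.142, -0.0, 1.88]
contact_force: [0.2, 0.4, -1.7]
opening: 0.0405
[ 0.62027981 -0.03039055  0.13056475]
0.86 (np.float64(0.08851816244036534), np.float64(0.15506141500568404))
0.8 (np.float64(-0.16406482442204212), np.float64(0.09432512865460019))
```

```bash
python3 -m inch '[[[0,0,0,0],[0,0,0,0],[0,0,2,0],[0,0,3,0],[0,0,3,0],[0,0,3,0],[0,0,3,0],[0,0,0,0]]]' 1 8
python3 - <<'E'
from h import *
c=read_camera("side"); t=observe()["tool_pos"]; print(t)
for r in place_of("side","channel_end_b"): print(r["conf"],enda(r["at"],c,t))
i=c["img"][130:310,240:480]; cv2.imwrite("pics/s5.png",cv2.resize(i,None,fx=3.3,fy=3.3,interpolation=cv2.INTER_CUBIC))
E
```

```text
time: 14.2
tool_pos: [0.62, -0.0301, 0.1162]
tool_rot: [-3.141, -0.001, 1.881]
contact_force: [-0.4, 0.4, -0.8]
opening: 0.0409
[ 0.62002244 -0.03002201  0.11630324]
0.75 (np.float64(0.09351091835940158), np.float64(0.12902541508633503))
0.59 (np.float64(-0.034917038772257), np.float64(0.10738467494838089))
```

View pics/s5.png

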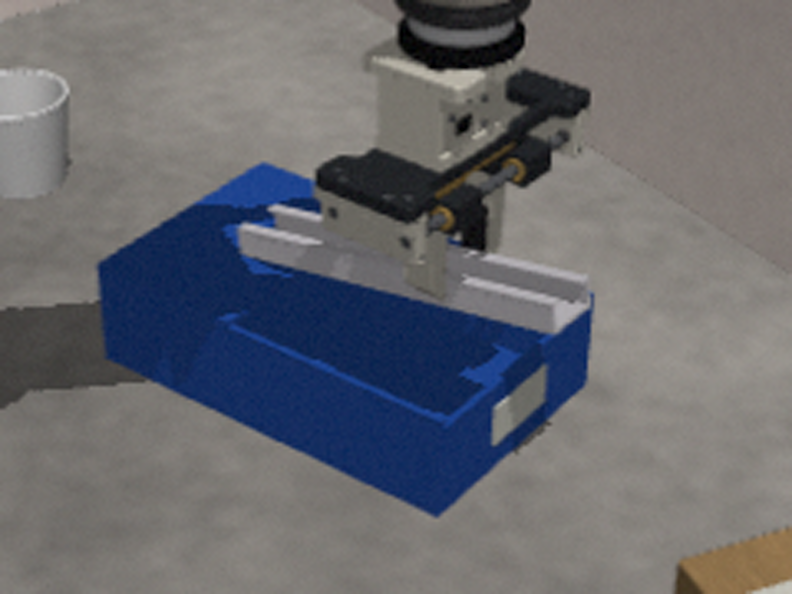

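```bash
python3 -m inch '[[[0,0,4,0],[0,0,4,0],[0,0,4,0],[0,0,4,0],[0,0,4,0],[0,0,4,0],[0,0,3,0],[0,0,0,0]]]'
python3 -m inch '[[[0,0,0,0],[0,0,0,0],[0,0,0,0],[0,0,0,0],[0,0,-6,0],[0,0,-12,0],[0,0,-12,0],[0,0,-12,0],[0,0,0,0]]]' 1 55
python3 - <<'E'
from h import *
c=read_camera("side"); t=observe()["tool_pos"]; print(t)
for r in place_of("side","channel_end_b"): print(r["conf"],enda(r["at"],c,t))
E
```

```text
time: 15.3
tool_pos: [0.62, -0.0301, 0.0892]
tool_rot: [-3.141, -0.0, 1.881]
contact_force: [-0.4, 0.3, -0.4]
opening: 0.0411
time: 16.42
tool_pos: [0.6209, -0.0303, 0.1332]
tool_rot: [3.139, 0.001, 1.881]
contact_force: [-0.3, -0.4, -2.2]
opening: 0.04
[ 0.62041863 -0.0302065   0.13218169]
0.76 (np.float64(-0.16882862702296214), np.float64(0.13309293233764985))
0.73 (np.float64(0.09579130338390572), np.float64(0.14148738320218424))
```

```bash
python3 -m inch '[[[0,0,-10,0],[0,0,-14,0],[0,0,-14,0],[0,0,-12,0],[0,0,-5,0],[0,0,-2,0],[0,0,0,0],[0,0,0,0],[0,0,0,0],[0,0,0,0]]]'
python3 - <<'E'
from h import *
c=read_camera("side"); t=observe()["tool_pos"]; print(t)
for r in place_of("side","channel_end_b"): print(r["conf"],enda(r["at"],c,t))
for l in("offcut","carton","tub"):
  for r in place_of("side",l)[:1]: print(l,onz(c,r["at"],0))
i=c["img"][90:310,220:500]; cv2.imwrite("pics/s6.png",cv2.resize(i,None,fx=2.7,fy=2.7,interpolation=cv2.INTER_CUBIC))
E
```

```text
time: 17.77
tool_pos: [0.6201, -0.0302, 0.1883]
tool_rot: [-3.141, -0.0, 1.881]
contact_force: [-0.0, -0.1, -1.6]
opening: 0.0403
[ 0.62011873 -0.03017082  0.18836044]
0.91 (np.float64(-0.16787022036319488), np.float64(0.18620958958078604))
0.9 (np.float64(0.08727319209778085), np.float64(0.18954292459043642))
0.73 (np.float64(-0.09341774213303056), np.float64(0.006398222441015511))
offcut [0.68390872 0.09062716 0.        ]
carton [ 0.6260827  -0.34079314  0.        ]
tub [0.51155717 0.43210673 0.        ]
```

View pics/s6.png

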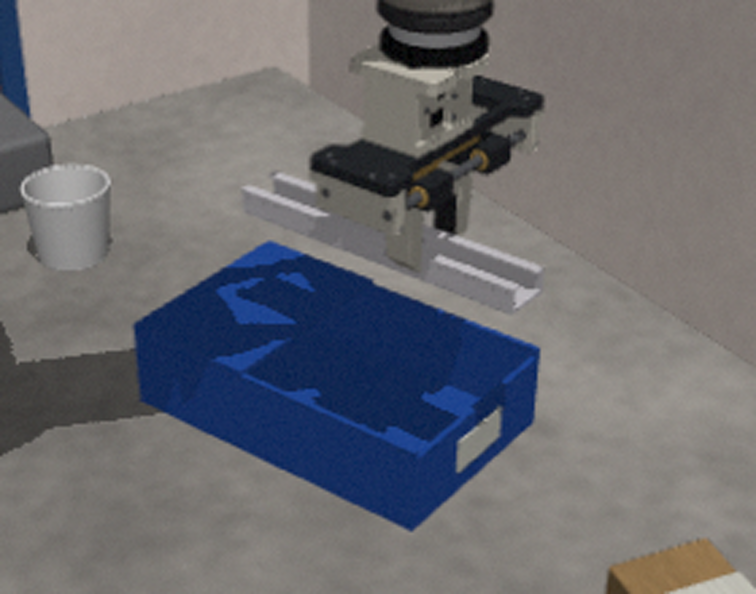

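The channel hangs level and clear of the bin, from about (245,190) to (540,285) in the crop. Handing in.

```bash
python3 -c "
from cell import *
print(hand_in())"
```

```text
the job is handed in; nothing more can be done
None
```

The channel is out of the bin and held in the gripper, level, with its underside about 10 cm above the cover. I handed the job in after about 18 s of the 40 s; the hand-in reports no verdict.

- **Drawing it out:** I gripped the channel about 90 mm from its free end at 6 N. Raising the grip let it pivot to about 13°, and I then clamped it at 50 N. I drew it out along its own axis. With end b still under the cover, end a measured about 90 to 103 mm high and end b about 31 to 43 mm.
- **Levelling:** I rested end b lightly on top of the cover with the grip softened to 8 N, without letting go. I lowered until it was level, clamped at 55 N and lifted. The wrist force stayed below about 3 N in every reading.
- **Last checks:** End a was at 190 mm and end b at 186 mm, a tilt of about 1°. The gripper opening was 40 mm, which matches the channel's width. The picture showed it clear of the bin.
- **Bystanders:** The carton and tub measured within about 5 mm of where they started. The last detection of the offcut was wrong: it landed near the held channel, so I have no final measurement of the offcut. The arm never went near it.

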